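Open the sole press and run the shoe out

TASK

The glued shoe in the sole press has set. Push the press's counterweighted arm up by its wooden cross handle, past its balance point, so that it stays raised on its own; only then push the shoe's carriage by its upright steel plate along its rails, away from you, fully to the end stop. Push gently with the fingers and grip nothing: the shoe is not picked up or toppled but rides out standing on its carriage, with the arm still raised; leave the things on the bench around the press where they are.

Things in the scene. Friction and masses are not known exactly. Their poses are not given: they have to be found in the camera images.
- press: fixed bed of the sole press, a green steel plate 340 x 250 x 12 mm lying on the bench. Origin on the bench surface below the middle of the carriage (at its start place). Its x axis is the direction in which the carriage runs out (roughly away from the robot), its y axis points from the carriage to the post that carries the arm, z up. The plate covers x -140 to 200 mm, y -55 to 195 mm. The post (two upright green cheeks, 58 mm over both, 150 mm high) stands at x 0, y 130 mm.
- hinge (a point): axis of the arm's hinge, at x 0, y 130, z 130 mm in the press's frame; the hinge line is parallel to the press's x axis.
- handle (a point): middle of the round wooden cross handle at the free end of the arm: 120 mm long (parallel to the press's x axis), 22 mm in diameter, 220 mm from the hinge. With the arm down it is at x 0, y -69, z 223 mm in the press's frame, the arm sloping up 25 degrees from the hinge to the handle; as the arm is raised the handle travels along an arc up and towards the post.
- press_arm (a joint): angle of the arm: 0 = down on the shoe, 1.22 rad = fully up against its stop (handle just past straight above the hinge). The balance point is at about 0.6 rad: below it the arm sinks back, beyond it the arm tips over to the stop by itself, in about a second, and stays there. The arm is a dark steel bar with a short stem and rubber pad below its middle, and a round steel counterweight behind the hinge; pushing it up at the handle takes about 2 to 5 N.
- push_plate (a point): centre of the near face (the face towards the press's -x) of the upright steel plate at the carriage's near end; the plate is 8 mm thick, 80 mm wide across the press's y axis; its face reaches from 37 mm below this point to 25 mm above it (top at 100 mm above the bench). At the start it is at x -164, y -20, z 75 mm in the press's frame. Push it along the press's +x.
- carriage (a joint): travel of the carriage along the press's x axis: 0 = shoe under the arm, 0.10 m = out at the end stop. It stays where it is left; pushing takes about 2 to 4 N. The carriage's wooden deck is 220 x 92 mm, top at 30 mm, with 8 mm lips at its ends.
- shoe_centre (a point): the brown shoe (loose, about 0.45 kg, 180 mm long, 68 mm wide, toe towards the press's -x) standing on the carriage with a wooden last in it, top of the last 88 mm above its sole. This point is 40 mm above its sole. It rides along on the carriage; z of the point is 70 mm.
- glue_tin_c (a point): bystander: glue tin, 72 mm in diameter, 95 mm high; centre.
- tack_jar_c (a point): bystander: glass jar with steel lid, 62 mm in diameter, 80 mm high; centre.
- hammer_c (a point): bystander: hammer, 250 mm long, lying on the bench; a point near the middle of its length.
- brush_c (a point): bystander: brush, 190 mm long, lying on the bench; a point near the middle of its length.
- spare_shoe_c (a point): bystander: tan shoe, 180 mm long, 70 mm high; a point in its middle 35 mm above its sole.
- tape_roll_c (a point): bystander: roll of paper tape, 110 mm in diameter, 40 mm high; centre.
- tool_cup_c (a point): bystander: plastic cup, 84 mm in diameter, 100 mm high; centre.
Mind the look-alikes: they are no part of the job. What is shaped like the part that bears shoe_centre but green or orange is not meant.

How it is judged:
On the way, in this order (a step that is already met when the one before it is completed fails the run):
1. the arm is raised to its stop, the carriage still in (value of joint press_arm above 1.1 rad and value of joint carriage below 0.015 m), for 0.2 s.
2. the carriage is run out to its end stop (value of joint carriage above 0.09 m), for 0.2 s.
At the end, for the whole second after the job is handed in: The arm stands raised by itself at over 1.1 rad, the carriage is within 10 mm of its end stop, and the shoe stands upright on the carriage, within about 20 mm of its place there; all at rest (value of joint press_arm above 1.1 rad and value of joint carriage above 0.09 m and height (world z) of shoe_centre between 0.06 and 0.08 m and angle between shoe_centre's own z axis and vertical below 0.15 rad and x of shoe_centre in the frame of push_plate between 0.144 and 0.184 m and y of shoe_centre in the frame of push_plate between -0.005 and 0.045 m and velocity of joint press_arm between -0.05 and 0.05 rad/s and velocity of joint carriage between -0.01 and 0.01 m/s); the robot touches nothing.
It fails at once if the arm is gripped or forced (over 30 N from the fingers), or the carriage is gripped or rammed (over 40 N) (contact force between the fingers and press_arm above 30 N or contact force between the fingers and carriage above 40 N).
It fails at once if the carriage is moved more than 15 mm while the arm is not raised past its balance point (value of joint carriage above 0.015 m and value of joint press_arm below 0.65 rad).
It fails at once if the shoe is lifted more than 15 mm (height (world z) of shoe_centre above 0.085 m).
It fails at once if the shoe is toppled or falls off the carriage (angle between shoe_centre's own z axis and vertical above 0.35 rad or height (world z) of shoe_centre below 0.055 m).
It fails at once if a bystander is moved more than 30 mm (distance of any of glue_tin_c, tack_jar_c, hammer_c, brush_c, spare_shoe_c, tape_roll_c, tool_cup_c from where it was at the start of the episode above 0.03 m).
It also fails if it takes over 54 s, if anything falls off the work surface, if the arm or the gripper's body presses on something with over 40 N, if the wrist force passes 120 N, or if a joint passes its speed limit or range.

ROBOT

A 6-joint arm with a two-finger parallel gripper is mounted at the origin on the work surface. World frame = base frame: x ahead of the robot, y to its left, z up, the work surface at z = 0. Lengths are in m, angles in rad, forces in N, time in s.
With the tool pointing down it reaches from about 0.325 to 0.85 m from the base axis. Payload 4.4 kg.
Tool frame: the origin (TCP) lies between the finger pads; the fingertips stand 19 mm ahead of it and the grasp point (between the pads) is the TCP (env.tip_extent is the distance from the TCP to the fingertips, in m); z points along the fingers, y is the line along which they close (so a half turn about z gives the same grasp; the last joint's range is limited). The gripper opens to 94 mm and grips with 3 to 60 N. Pads are 16 mm wide; open, the fingers measure 119 mm over their backs; the gripper's body (75 mm by 177 mm) begins 78 mm behind the grasp point.
Start: joints at [1.143, 0.207, 1.542, -0, 1.393, -0.15], TCP at [0.158, 0.553, 0.224] pointing down, gripper open.
Joint ranges: [-2.73, 2.73], [-0.86, 2.22], [0.23, 2.46], [-1.11, 4.25], [0.08, 2.63], [-2.82, 2.82]. Speed limits (rad/s): [2.79, 2.79, 3.14, 3.14, 3.14, 3.14].

INTERFACE

Orientations are given as a 3x3 rotation matrix whose columns are the frame's x, y, z axes.
In Python, from rig import env gives the robot as it stands.
- The arm moves only by the tool drive_tool, never from a script. Its argument "moves" is text: rows parted by semicolons, each of 7 numbers parted by spaces: the opening in per cent of the stroke, from 0 (shut) to 100 (fully open), then the shift along the world's x, y, z in m, then the turn, a rotation vector about the world's x, y, z in degrees. A call has 1 to 20 rows; each row shifts and turns the commanded pose from where the row before left it; what a row does not reach is not made up. A row lasts 1/8 s, in which the tool goes at most 62.5 mm and 10.7 degrees, less where a joint would pass 70% of its speed; a pose out of reach is approached as far as the arm can. A call is refused whole if a number of a shift passes 0.0625 or a number of a turn 10.7, either way. A call with a gripper value outside its range is refused whole. The fingers move at their own pace and stop on an object; the grip force is fixed at half the most. Time passes only in rows, so rows that do not move let the fingers close. It gives the time, the measured TCP pose, the force, the opening and the grip force at its end, in the units of the state.
- env.get_state(): the state, without advancing time (a new reading comes with each control period).
- env.snapshot(name): name is "side" or "top" or "wrist"; returns the picture (400x640x3 uint8, red, green, blue); there is no depth.
- env.camera_info(name): a dict with "camera_matrix" (3x3 intrinsics, pixels), "view" (4x4, takes a point from world to camera coordinates); the wrist camera has in their place "hand_eye" (4x4, takes a point from camera to tool coordinates, whose origin is the TCP and whose axes are the flange's). Camera axes: x right, y down, z forward; pixel columns grow to the right and rows downward; lengths in m; the calibration is good to about 2 mm. The wrist camera is an equidistant fisheye: a pixel r from the principal point sees the ray r / f radians off the axis. A picture is of the moment at which its call begins: read the wrist's pose just before it. camera_info takes no time and is no camera call.
- env.hand_in(): hands the job in; it is judged then, once.
The state is a dict: "time": time; "joint_positions": joint angles; "qvel": joint speeds; "joint_torque": joint torques, N m; "position": TCP position; "tool_rot": TCP orientation; "ft_force": force on the tool from outside, world axes, zero at the start; "ft_torque": the same for the moment, N m; "opening": finger opening in m; "finger_force": force on a finger pad.
Only numpy, scipy, OpenCV 4.12 (cv2) and the standard library are available. Lean on these libraries where they do the work, as an engineer would, in place of code of your own. Each camera call takes 0.05 s, during which the arm holds its last target. There are 200 camera calls.

## Working session

There is one attempt and no reset: what is moved stays moved. The work goes in short steps, Python scripts to look and compute and a tool call to move; the robot and the scene stay as the last step left them, time stands still between calls to the robot, and variables do not carry over. Pictures are saved under pics/ and viewed, at most 10 in all, crops included, and the job is handed in when it is done.

Besides the shell and the picture viewer there is one more tool, called after "Request:" as name(argument=value, ...), one argument or row to a line, values as JSON. drive_tool: Moves the arm, as the interface text tells. Its arguments: {"type":"object","properties":{"moves":{"type":"string"}},"required":["moves"]}

```bash
mkdir -p pics; python3 - <<'E'
from rig import env
import cv2,numpy as np
for n in("side","top"):
    im=env.snapshot(n); cv2.imwrite(f"pics/{n}0.png",im[:,:,::-1])
    i=env.camera_info(n); print(n,np.round(i["camera_matrix"],1).tolist(),np.round(i["view"],3).tolist())
s=env.get_state();print(s["time"],s["position"],np.round(s["tool_rot"],3).tolist())
E
```

```text
side [[489.7, 0.0, 314.4], [0.0, 489.7, 200.1], [0.0, 0.0, 1.0]] [[-0.993, -0.12, 0.004, 0.477], [-0.066, 0.516, -0.854, 0.17], [0.101, -0.848, -0.521, 1.613], [0.0, 0.0, 0.0, 1.0]]
top [[509.8, 0.0, 316.0], [0.0, 509.8, 201.3], [0.0, 0.0, 1.0]] [[0.02, -1.0, 0.005, -0.022], [-0.981, -0.021, -0.191, 0.521], [0.191, -0.001, -0.982, 1.846], [0.0, 0.0, 0.0, 1.0]]
0.1 [0.15741557 0.55231553 0.22342057] [[-0.962, 0.274, -0.001], [0.274, 0.962, -0.002], [0.0, -0.002, -1.0]]
```

View pics/top0.png

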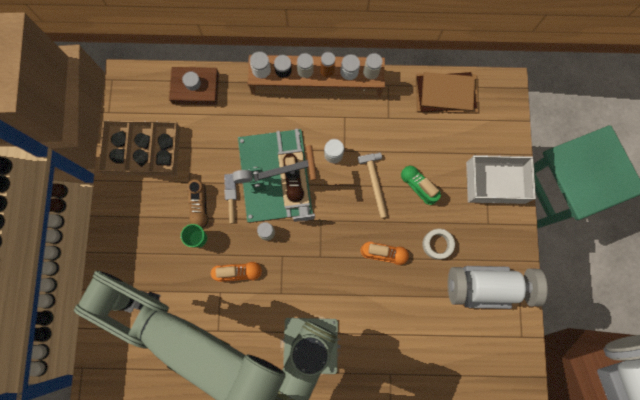

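View pics/side0.png

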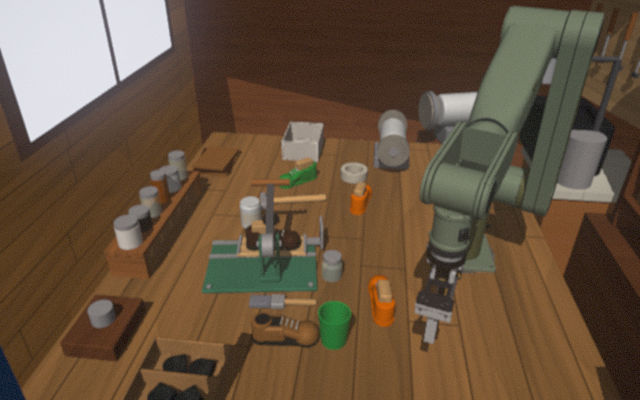

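Top view: the press bed is at about (275,175), with the brown shoe on the carriage at (292,180) and the handle at (310,163). Candidates for shoe_centre:
- brown shoe in the press at (292,180)
- green shoe at (421,184)
- orange shoes at (385,252) and (236,271)
- tan spare shoe at (197,202)

I choose the brown one in the press. Next I fit the plate and take one close crop.

```bash
cat > h.py <<'E'
from rig import env
import cv2,numpy as np
def cam(n):
    i=env.camera_info(n); return np.array(i["camera_matrix"]),np.array(i["view"])
def cast(n,uv,z):
    K,V=cam(n);R,t=V[:3,:3],V[:3,3];o=-R.T@t
    d=(np.linalg.inv(K)@np.c_[np.atleast_2d(uv),np.ones(len(np.atleast_2d(uv)))].T).T@R
    return o+d*((z-o[2])/d[:,2])[:,None]
def proj(n,P):
    K,V=cam(n);c=np.atleast_2d(P)@V[:3,:3].T+V[:3,3];q=c@K.T;return q[:,:2]/q[:,2:]
E
python3 - <<'E'
from h import *
im=cv2.imread("pics/top0.png");hsv=cv2.cvtColor(im,cv2.COLOR_BGR2HSV)
m=cv2.inRange(hsv,(65,60,30),(95,255,160));m[:,:225]=0;m[:,330:]=0;m[:120]=0;m[235:]=0
m=cv2.morphologyEx(m,cv2.MORPH_OPEN,np.ones((3,3)))
pts=np.argwhere(m)[:,::-1]
W=cast("top",pts,0.012)[:,:2].astype(np.float32)
r=cv2.minAreaRect(W);print(r)
# left edge and others
print(len(pts),cv2.boxPoints(r))
big=cv2.resize(im[115:245,215:345],None,fx=4.5,fy=4.5,interpolation=cv2.INTER_CUBIC)
s=cv2.imread("pics/side0.png")[175:305,195:345];
s=cv2.resize(s,None,fx=4,fy=4.5,interpolation=cv2.INTER_CUBIC)[:,:]
cv2.imwrite("pics/c0.png",cv2.resize(np.hstack([big,s]),(800,400)))
E
```

```text
((0.6273362040519714, 0.16332395374774933), (0.33629661798477173, 0.21863886713981628), 8.891353607177734)
3068 [[0.44431195 0.24534051]
 [0.47810504 0.02932896]
 [0.81036043 0.0813074 ]
 [0.77656734 0.29731894]]
```

View pics/c0.png

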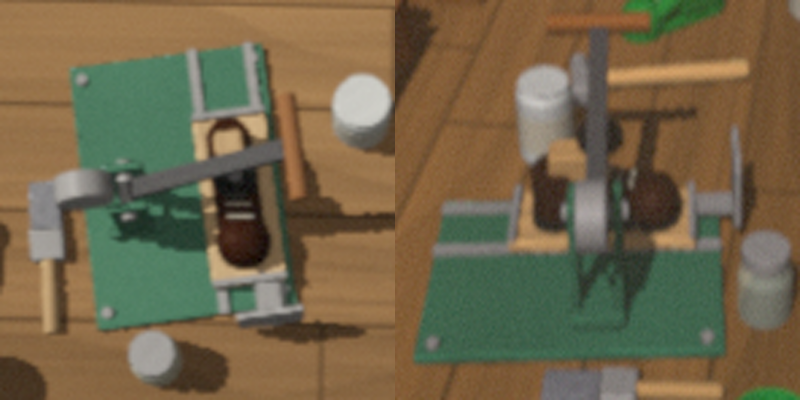

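The crop confirms the brown shoe on the wooden deck. The handle runs from crop (288,95) to (300,195), and the push plate is at the bottom at (270,315). The jar stands at (155,355) and the tin at (362,108). Next I compute the frame from the plate corners and check it against the handle in both views.

```bash
python3 - <<'E'
from h import *
f=lambda a:np.array([[215+x/3.038,115+y/3.077] for x,y in a])
g=lambda a:np.array([[195+(x-395)/2.70,175+y/3.077] for x,y in a])
c=cast("top",f([(72,70),(262,43),(99,329)]),.012);print(c)
cs=cast("side",g([(416,361),(724,357)]),.012);print("side corners (far-left x=.2,y=.195; x=-.14)",cs)
# best: corner TL=(.2,.195) TR=(.2,-.055) BL=(-.14,.195)
L=np.array([[.2,.195],[.2,-.055],[-.14,.195],[.2,.195],[-.14,.195]]);Q=np.vstack([c,cs])[:,:2]
lm,qm=L.mean(0),Q.mean(0);U,_,Vt=np.linalg.svd((L-lm).T@(Q-qm));R=(U@Vt).T;t=qm-R@lm
print("yaw",np.degrees(np.arctan2(R[1,0],R[0,0])),"t",t,"res",np.round(Q-(L@R.T+t),3))
w=lambda p:np.r_[R@np.array(p[:2])+t,p[2]]
P={"h0":(0,-.069,.223),"h-":(-.06,-.069,.223),"h+":(.06,-.069,.223),"hinge":(0,.13,.13),"plTop":(-.16,-.02,.1),"plL":(-.16,.02,.1),"plR":(-.16,-.06,.1),"shoe":(0,0,.07),"push":(-.164,-.02,.075)}
for k,p in P.items():
    a=proj("top",w(p))[0];b=proj("side",w(p))[0]
    print(k,np.round(w(p),3),"topcrop",np.round((a-[215,115])*[3.038,3.077]),"sidecrop",np.round((b-[195,175])*[2.70,3.077]+[395,0]))
print("jar top",cast("top",f([(155,355)]),.08),"tin top",cast("top",f([(362,97)]),.095))
E
```

```text
[[0.77393991 0.29450497 0.012     ]
 [0.81502594 0.05237032 0.012     ]
 [0.44411252 0.24473794 0.012     ]]
side corners (far-left x=.2,y=.195; x=-.14) [[0.77009102 0.30800856 0.012     ]
 [0.44177462 0.26106311 0.012     ]]
yaw 8.419364821354344 t [0.60690906 0.07932895] res [[-0.002 -0.007]
 [ 0.002 -0.002]
 [ 0.004 -0.007]
 [-0.006  0.006]
 [ 0.002  0.009]]
h0 [0.617 0.011 0.223] topcrop [290. 151.] sidecrop [601.  23.]
h- [0.558 0.002 0.223] topcrop [296. 203.] sidecrop [653.  23.]
h+ [0.676 0.02  0.223] topcrop [283.  99.] sidecrop [550.  24.]
hinge [0.588 0.208 0.13 ] topcrop [123. 192.] sidecrop [596. 212.]
plTop [0.452 0.036 0.1  ] topcrop [266. 315.] sidecrop [738. 148.]
plL [0.446 0.076 0.1  ] topcrop [232. 319.] sidecrop [740. 169.]
plR [ 0.457 -0.003  0.1  ] topcrop [299. 311.] sidecrop [737. 127.]
shoe [0.607 0.079 0.07 ] topcrop [234. 191.] sidecrop [604. 184.]
push [0.448 0.036 0.075] topcrop [267. 322.] sidecrop [741. 167.]
jar top [[0.40440519 0.16755315 0.08      ]] tin top [[ 0.72084363 -0.07415412  0.095     ]]
```

Request:
drive_tool(
  moves="0 0 0 0.05 0 0 0; 0 0 -0.02 0.05 0 0 -4; 0 0.03 -0.045 0.04 0 0 -4; 0 0.03 -0.045 0 0 0 -4; 0 0.03 -0.045 0 0 0 -4; 0 0.03 -0.045 0 0 0 -4; 0 0.03 -0.045 0 0 0 -4; 0 0.03 -0.045 0 0 0 -4; 0 0.03 -0.045 0 0 0 -4; 0 0.03 -0.045 0 0 0 -4; 0 0.03 -0.045 0 0 0 -4; 0 0.03 -0.045 0 0 0 -4; 0 0.03 -0.045 0 0 0 -4; 0 0.03 -0.045 0 0 0 -4; 0 0.03 -0.045 0 0 0 -4; 0 0.02 -0.045 0 0 0 -4; 0 0.02 -0.045 0 0 0 -1.5; 0 0 0 0 0 0 0",
)

```text
time: 2.35
position: [0.5858, -0.1418, 0.3596]
tool_rot: [[-0.214, 0.977, -0.003], [0.977, 0.214, 0.001], [0.001, -0.003, -1.0]]
ft_force: [-0.2, -0.0, -0.5]
opening: 0.0007
finger_force: 0.0
```

Request:
drive_tool(
  moves="0 0 0 0 0 0 -3.9; 0 0 0 0 4.95 0.73 0; 0 0 0 0 4.95 0.73 0; 0 0 0 0 4.95 0.73 0; 0 0 0 0 4.95 0.73 0; 0 0 0 0 4.95 0.73 0; 0 0 0 0 4.95 0.73 0; 0 0 0 0 4.95 0.73 0; 0 0 0 0 4.95 0.73 0; 0 0 0 0 4.95 0.73 0; 0 0 0 0 0 0 0",
)

```text
time: 3.72
position: [0.5851, -0.1386, 0.3596]
tool_rot: [[-0.105, 0.989, -0.106], [0.697, 0.149, 0.701], [0.709, 0.0, -0.705]]
ft_force: [0.2, -0.2, 0.3]
opening: 0.0006
finger_force: 0.0
```

```bash
python3 - <<'E'
from h import *
s=env.get_state();print(np.round(s["joint_positions"],2),s["position"],s["ft_force"])
E
```

```text
[-0.65  0.49  1.09  0.61  2.1  -0.63] [ 0.58506097 -0.13860901  0.35957203] [ 0.16422319 -0.20047691  0.32392777]
```

Request:
drive_tool(
  moves="0 0.01 0 -0.04 0 0 0; 0 0.01 0 -0.04 0 0 0; 0 0.01 0 -0.04 0 0 0; 0 0.01 0 -0.04 0 0 0; 0 0 0.01 -0.03 0 0 0; 0 0 0.025 0 0 0 0; 0 0 0.025 0 0 0 0; 0 0 0.02 0 0 0 0; 0 0 0 0 0 0 0",
)

```text
time: 4.85
position: [0.6256, -0.0569, 0.1727]
tool_rot: [[-0.111, 0.988, -0.104], [0.699, 0.152, 0.699], [0.707, 0.005, -0.708]]
ft_force: [-0.4, 0.1, -0.0]
opening: 0.0003
finger_force: 0.0
```

```bash
python3 - <<'E'
from h import *
s=env.get_state();print(np.round(s["joint_positions"],2),s["position"],s["ft_force"])
w=env.snapshot("wrist")[:,:,::-1]; a=env.snapshot("side")[:,:,::-1]
cv2.imwrite("pics/p1.png",np.vstack([cv2.resize(w,(480,300)),cv2.resize(a[130:330,180:500],(480,300))]))
E
```

```text
[-0.53  0.63  1.26  0.6   1.76 -0.72] [ 0.62562404 -0.05688829  0.17271492] [-0.38447223  0.13481297 -0.01889351]
```

View pics/p1.png

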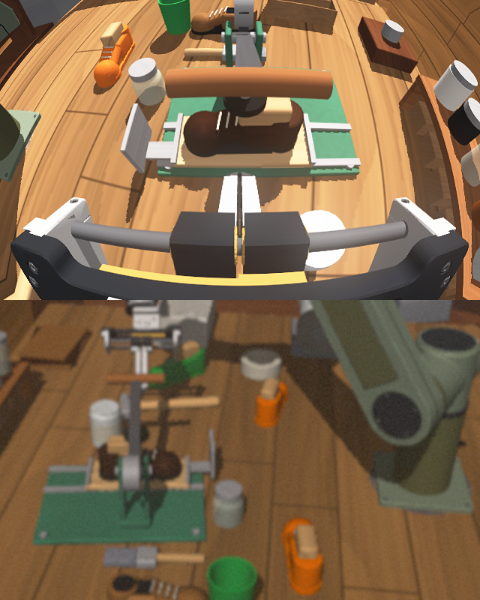

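The wrist view shows the handle ahead at (250,82), centred on the closed fingers and above their tips. The shoe, tin and jar are clear.

Request:
drive_tool(
  moves="0 -0.002 0.014 -0.014 0 0 0; 0 -0.002 0.013 0.013 0 0 0; 0 -0.002 0.013 0.013 0 0 0; 0 0 0.003 0.003 0 0 0; 0 0 0.003 0.003 0 0 0; 0 -0.001 0.003 0.003 0 0 0; 0 0 0.003 0.003 0 0 0; 0 0 0.003 0.003 0 0 0",
)

```text
time: 5.95
position: [0.6185, -0.0038, 0.1986]
tool_rot: [[-0.108, 0.989, -0.103], [0.698, 0.149, 0.7], [0.708, 0.003, -0.707]]
ft_force: [-0.1, 0.0, -0.6]
opening: 0.0008
finger_force: 0.0
```

Request:
drive_tool(
  moves="0 0 0.002 0.003 0 0 0; 0 0 0.002 0.003 0 0 0; 0 0 0.0025 0.005 0 0 0; 0 -0.001 0.0025 0.005 0 0 0; 0 0 0.003 0.005 0 0 0; 0 -0.001 0.003 0.005 0 0 0; 0 0 0.003 0.005 0 0 0; 0 -0.001 0.003 0.005 0 0 0; 0 0 0.003 0.005 0 0 0; 0 -0.001 0.003 0.005 0 0 0",
)

```text
time: 7.2
position: [0.6145, 0.0236, 0.2448]
tool_rot: [[-0.108, 0.989, -0.103], [0.698, 0.15, 0.7], [0.708, 0.003, -0.706]]
ft_force: [0.5, 0.2, -0.8]
opening: 0.0006
finger_force: 0.4
```

```bash
python3 - <<'E'
from h import *
w=env.snapshot("wrist")[:,:,::-1]; a=env.snapshot("side")[:,:,::-1]
cv2.imwrite("pics/p2.png",np.vstack([cv2.resize(w,(480,300)),cv2.resize(a[130:280,180:420],(480,300))]))
E
```

```text
(no output)
```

View pics/p2.png

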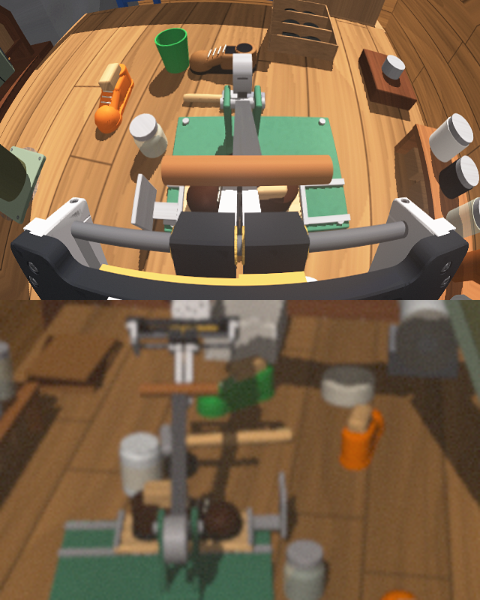

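The wrist view shows the fingers under the handle, and the side view shows the handle risen from row 182 to about 175. The push is working, so I continue along the arc.

Request:
drive_tool(
  moves="0 0 0.0035 0.0045 0 0 0; 0 -0.001 0.0035 0.0045 0 0 0; 0 0 0.004 0.0045 0 0 0; 0 -0.001 0.004 0.004 0 0 0; 0 0 0.004 0.004 0 0 0; 0 -0.001 0.004 0.004 0 0 0; 0 0 0.004 0.004 0 0 0; 0 -0.001 0.004 0.004 0 0 0; 0 0 0.005 0.004 0 0 0; 0 -0.001 0.005 0.003 0 0 0; 0 -0.001 0.005 0.003 0 0 0; 0 0 0.005 0.003 0 0 0",
)

```text
time: 8.8
position: [0.6084, 0.0745, 0.2913]
tool_rot: [[-0.108, 0.989, -0.103], [0.698, 0.15, 0.7], [0.708, 0.003, -0.707]]
ft_force: [-1.3, -0.1, 0.5]
opening: 0.0004
finger_force: 0.2
```

```bash
python3 - <<'E'
from h import *
w=env.snapshot("wrist")[:,:,::-1]; a=env.snapshot("side")[:,:,::-1]
cv2.imwrite("pics/p3.png",np.vstack([cv2.resize(w,(480,300)),cv2.resize(a[130:280,180:420],(480,300))]))
E
```

```text
(no output)
```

View pics/p3.png

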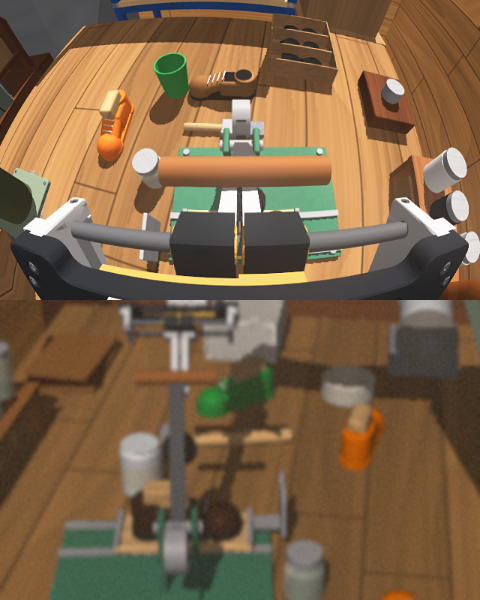

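Request:
drive_tool(
  moves="0 -0.001 0.005 0.003 0 0 0; 0 -0.001 0.005 0.003 0 0 0; 0 0 0.005 0.003 0 0 0; 0 -0.001 0.005 0.003 0 0 0; 0 -0.001 0.005 0.0025 0 0 0; 0 -0.001 0.005 0.0025 0 0 0; 0 0 0.005 0.0025 0 0 0; 0 -0.001 0.005 0.002 0 0 0; 0 0 0 0 0 0 0; 0 0 0 0 0 0 0; 0 0 0 0 0 0 0; 0 0 0 0 0 0 0; 0 0 0 0 0 0 0; 0 0 0 0 0 0 0; 0 0 0 0 0 0 0; 0 0 0 0 0 0 0; 0 0 0 0 0 0 0; 0 0 0 0 0 0 0; 0 0 0 0 0 0 0",
)

```text
time: 11.28
position: [0.6026, 0.1142, 0.3126]
tool_rot: [[-0.108, 0.989, -0.103], [0.698, 0.15, 0.7], [0.707, 0.004, -0.707]]
ft_force: [-0.4, -0.3, 0.2]
opening: 0.0006
finger_force: 0.0
```

```bash
python3 - <<'E'
from h import *
w=env.snapshot("wrist")[:,:,::-1]; a=env.snapshot("side")[:,:,::-1]
cv2.imwrite("pics/p4.png",np.vstack([cv2.resize(w,(480,300)),cv2.resize(a[130:280,180:420],(480,300))]))
E
```

```text
(no output)
```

View pics/p4.png

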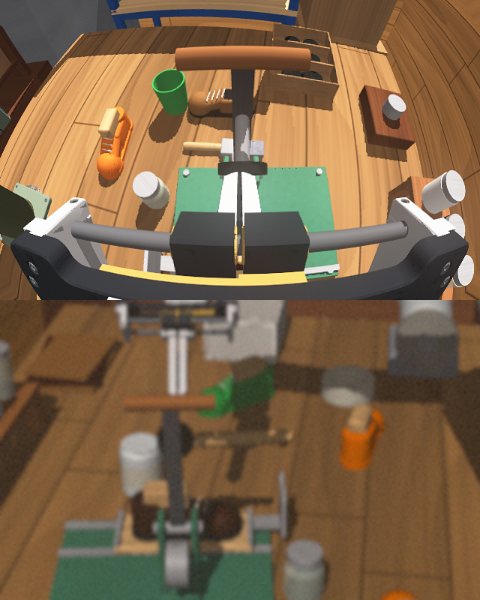

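The arm has tipped over: the handle is now upright over the hinge, well clear of the fingers, which read no force. Now I back out and straighten the tool.

Request:
drive_tool(
  moves="0 0.002 -0.015 0.01 0 0 0; 0 0.004 -0.025 0.02 0 0 0; 0 0.004 -0.03 0.02 0 0 0; 0 0.004 -0.04 0.02 0 0 0; 0 0.004 -0.04 0.02 0 0 0; 0 0 -0.04 0 0 0 0; 0 -0.01 -0.02 0 -4.95 -0.73 0; 0 -0.02 0 0 -4.95 -0.73 0; 0 -0.02 0 0 -4.95 -0.73 0; 0 -0.02 0 0 -4.95 -0.73 0; 0 -0.02 0 0 -4.95 -0.73 0; 0 -0.02 0 0 -4.95 -0.73 0; 0 -0.02 0 0 -4.95 -0.73 0; 0 -0.02 0 0 -4.95 -0.73 0; 0 -0.02 0 0 -4.95 -0.73 0; 0 -0.01 0 0 0 0 0",
)

```text
time: 13.38
position: [0.4399, -0.0953, 0.4042]
tool_rot: [[-0.152, 0.988, 0.002], [0.988, 0.152, -0.0], [-0.001, 0.002, -1.0]]
ft_force: [-0.2, 0.2, -0.4]
opening: 0.0005
finger_force: 0.0
```

Request:
drive_tool(
  moves="0 -0.01 0.01 0 0 0 9; 0 -0.01 0.01 0 0 0 9; 0 0 0.01 0 0 0 9; 0 0 0.01 0 0 0 9; 0 0 0.01 0 0 0 9; 0 0 0.01 0 0 0 9; 0 0 0.01 0 0 0 9; 0 0 0.01 0 0 0 9; 0 0 0 0 0 0 9; 0 0 0 0 0 0 9; 0 0 0 0 0 0 0",
)

```text
time: 14.75
position: [0.421, -0.0165, 0.4028]
tool_rot: [[-0.989, -0.148, -0.0], [-0.148, 0.989, 0.001], [0.0, 0.001, -1.0]]
ft_force: [-0.2, -1.1, 1.0]
opening: 0.0003
finger_force: 0.0
```

```bash
python3 - <<'E'
from h import *
s=env.get_state();print(np.round(s["joint_positions"],2),s["position"],np.round(s["tool_rot"],3).tolist())
w=env.snapshot("wrist")[:,:,::-1]; a=env.snapshot("top")[:,:,::-1]
cv2.imwrite("pics/p5.png",np.vstack([cv2.resize(w,(480,300)),cv2.resize(a[115:245,215:423],(480,300))]))
E
```

```text
[-0.25 -0.21  1.6   0.    1.75 -1.96] [ 0.42095214 -0.01650633  0.40279715] [[-0.989, -0.148, -0.0], [-0.148, 0.989, 0.001], [0.0, 0.001, -1.0]]
```

View pics/p5.png

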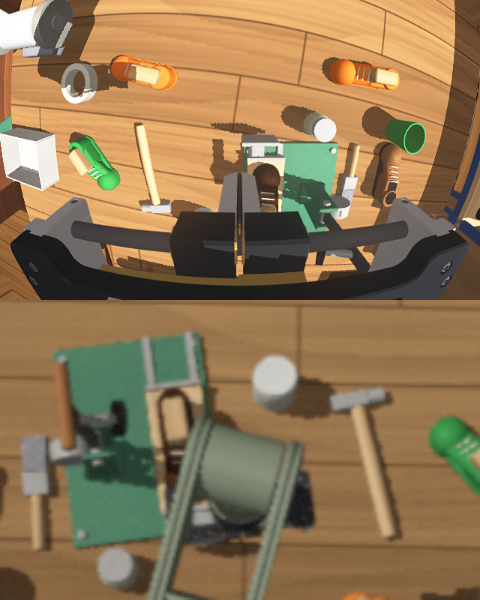

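The arm stands at its stop: the handle is at top px (243,160), and the projection for 95° is (243,161). Now down behind the push plate.

Request:
drive_tool(
  moves="0 -0.01 0.02 0 0 0 0; 0 -0.01 0.02 -0.02 0 0 0; 0 0 0 -0.05 0 0 0; 0 0 0 -0.05 0 0 0; 0 0 0 -0.05 0 0 0; 0 0 0 -0.05 0 0 0; 0 0 0 -0.04 0 0 0; 0 0 0 -0.03 0 0 0; 0 0 0 -0.02 0 0 0; 0 0 0 -0.015 0 0 0; 0 0 0 0 0 0 0",
)

```text
time: 16.23
position: [0.3996, 0.0241, 0.0766]
tool_rot: [[-0.989, -0.149, -0.003], [-0.149, 0.989, 0.001], [0.003, 0.001, -1.0]]
ft_force: [0.2, -0.2, 0.2]
opening: 0.0006
finger_force: 0.0
```

```bash
python3 - <<'E'
from h import *
w=env.snapshot("wrist")[:,:,::-1]; a=env.snapshot("side")[:,:,::-1]
cv2.imwrite("pics/p6.png",np.vstack([cv2.resize(w,(480,300)),cv2.resize(a[130:330,180:500],(480,300))]))
E
```

```text
(no output)
```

View pics/p6.png

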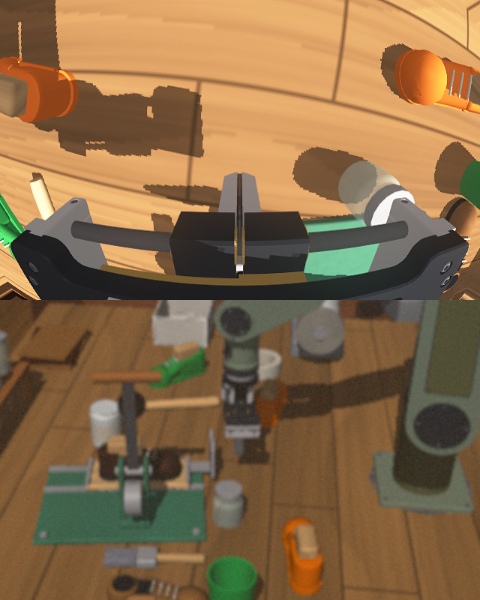

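The fingers at (240,450) in the side view stand just in front of the plate at (212,452). The arm is up and the jar is clear. Now I push along the press's x axis.

Request:
drive_tool(
  moves="0 0.01 0.001 0 0 0 0; 0 0.01 0.002 0 0 0 0; 0 0.005 0.001 0 0 0 0; 0 0.004 0.001 0 0 0 0; 0 0.004 0 0 0 0 0; 0 0.004 0.001 0 0 0 0; 0 0.004 0 0 0 0 0; 0 0.004 0.001 0 0 0 0; 0 0.004 0.001 0 0 0 0; 0 0.004 0 0 0 0 0; 0 0.004 0.001 0 0 0 0; 0 0.004 0.001 0 0 0 0",
)

```text
time: 17.82
position: [0.4616, 0.0339, 0.0774]
tool_rot: [[-0.989, -0.151, -0.001], [-0.151, 0.989, -0.001], [0.001, -0.001, -1.0]]
ft_force: [-2.2, -1.7, -0.4]
opening: 0.0005
finger_force: 1.1
```

Request:
drive_tool(
  moves="0 0.004 0.001 0 0 0 0; 0 0.004 0 0 0 0 0; 0 0.004 0.001 0 0 0 0; 0 0.004 0 0 0 0 0; 0 0.004 0.001 0 0 0 0; 0 0.004 0.001 0 0 0 0; 0 0.004 0 0 0 0 0; 0 0.004 0.001 0 0 0 0; 0 0.004 0 0 0 0 0; 0 0.004 0.001 0 0 0 0; 0 0.004 0.001 0 0 0 0; 0 0.004 0 0 0 0 0; 0 0.004 0.001 0 0 0 0; 0 0.004 0.001 0 0 0 0; 0 0.004 0 0 0 0 0; 0 0.004 0.001 0 0 0 0",
)

```text
time: 19.82
position: [0.526, 0.044, 0.0777]
tool_rot: [[-0.989, -0.151, 0.0], [-0.151, 0.989, -0.0], [-0.0, -0.0, -1.0]]
ft_force: [-1.8, -1.8, -1.0]
opening: 0.0005
finger_force: 1.1
```

Request:
drive_tool(
  moves="0 0.002 0 0 0 0 0; 0 0.002 0.001 0 0 0 0; 0 0.002 0 0 0 0 0; 0 0 0 0 0 0 0",
)

```text
time: 20.32
position: [0.5321, 0.0452, 0.0778]
tool_rot: [[-0.989, -0.151, 0.001], [-0.151, 0.989, 0.0], [-0.001, 0.0, -1.0]]
ft_force: [-2.0, -0.9, 0.2]
opening: 0.0003
finger_force: 0.4
```

Not at the stop yet. I continue in small steps and watch the force.

Request:
drive_tool(
  moves="0 0.002 0 0 0 0 0; 0 0.002 0.001 0 0 0 0; 0 0.001 0 0 0 0 0; 0 0.001 0 0 0 0 0; 0 0 0 0 0 0 0",
)

```text
time: 20.95
position: [0.5379, 0.0463, 0.0777]
tool_rot: [[-0.989, -0.151, 0.001], [-0.151, 0.989, 0.0], [-0.001, 0.0, -1.0]]
ft_force: [-1.1, -0.7, 0.6]
opening: 0.0005
finger_force: 0.7
```

Request:
drive_tool(
  moves="0 0.001 0 0 0 0 0; 0 0.001 0 0 0 0 0; 0 0 0 0 0 0 0",
)

```text
time: 21.32
position: [0.5396, 0.0464, 0.0775]
tool_rot: [[-0.989, -0.151, 0.0], [-0.151, 0.989, 0.0], [-0.0, 0.0, -1.0]]
ft_force: [-1.6, 1.1, 0.1]
opening: 0.0005
finger_force: 0.7
```

Request:
drive_tool(
  moves="0 0.001 0 0 0 0 0; 0 0.001 0 0 0 0 0; 0 0.001 0 0 0 0 0; 0 0 0 0 0 0 0",
)

```text
time: 21.82
position: [0.5424, 0.0462, 0.0774]
tool_rot: [[-0.989, -0.151, -0.0], [-0.151, 0.989, 0.0], [0.0, 0.0, -1.0]]
ft_force: [-1.8, 0.3, -1.4]
opening: 0.0005
finger_force: 0.9
```

Request:
drive_tool(
  moves="0 0.001 0 0 0 0 0; 0 0.001 0 0 0 0 0; 0 0 0 0 0 0 0",
)

```text
time: 22.2
position: [0.5424, 0.0462, 0.0774]
tool_rot: [[-0.988, -0.151, -0.005], [-0.151, 0.989, -0.0], [0.005, 0.001, -1.0]]
ft_force: [-7.7, 0.3, 5.2]
opening: 0.0007
finger_force: 3.8
```

The force rose to about 8 N with no more travel, at the predicted x of 0.542, so this is the end stop. I back off, rise and check.

Request:
drive_tool(
  moves="0 -0.002 0 0 0 0 0; 0 -0.008 -0.001 0 0 0 0; 0 -0.02 -0.003 0 0 0 0; 0 -0.03 -0.004 0 0 0 0; 0 -0.03 -0.004 0 0 0 0; 0 -0.03 -0.004 0.02 0 0 0; 0 -0.02 0 0.04 0 0 0; 0 0 0 0.05 0 0 0; 0 0 -0.03 0.05 0 0 0; 0 0 -0.05 0.03 0 0 0; 0 0 -0.05 0.03 0 0 0; 0 0 -0.05 0 0 0 0; 0 0 -0.05 0 0 0 0; 0 0 0 0 0 0 0",
)

```text
time: 23.95
position: [0.4045, -0.2032, 0.298]
tool_rot: [[-0.989, -0.146, 0.001], [-0.146, 0.989, -0.002], [-0.001, -0.002, -1.0]]
ft_force: [-0.2, 0.2, -1.0]
opening: 0.0005
finger_force: 0.0
```

```bash
python3 - <<'E'
from h import *
t=env.snapshot("top")[:,:,::-1]; a=env.snapshot("side")[:,:,::-1]
cv2.imwrite("pics/p7.png",np.vstack([cv2.resize(t[105:235,215:423],(480,300)),cv2.resize(a[130:330,180:500],(480,300))]))
ex=np.array([.989,.147]);ey=np.array([-.147,.989]);o=np.array([.610,.075])
for z,x,y in((.1,-.06,-.02),(.07,.1,0),(.349,0,.149)):
    w=np.r_[o+x*ex+y*ey,z];print(np.round((proj("top",w)[0]-[215,105])*2.308),np.round((proj("side",w)[0]-[180,130])*1.5+[0,300]))
E
```

```text
[197. 195.] [165. 439.]
[174. 105.] [ 91. 456.]
[ 65. 129.] [127. 376.]
```

View pics/p7.png

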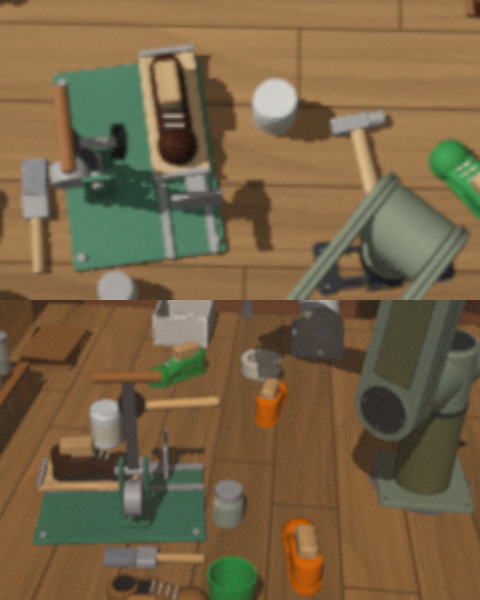

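The top view shows the plate top at (195,197), against (197,195) predicted for full travel. The shoe stands on the deck at (172,105), the arm is raised with its handle at (65,127), and the bystanders are in place.

```bash
python3 -c "
from rig import env
print(env.hand_in())"
```

```text
the job is handed in; nothing more can be done
None
```

The job is handed in; no verdict came back, but the last pictures show the arm raised at its stop, the carriage at its end stop with the shoe upright on it, and the things around the press where they were.

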